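# Switch on the key turntable under its amber guard

### The arm

A 6-joint arm with a two-finger parallel gripper is mounted at the origin on the work surface. World frame = base frame: x ahead of the robot, y to its left, z up, the work surface at z = 0. Lengths are in mm, angles in rad, forces in N, time in s.
With the tool pointing down it reaches from about 275 to 1000 mm from the base axis. Payload 8.4 kg.
Tool frame: the origin (TCP) lies between the finger pads; the fingertips stand 8 mm ahead of it and the grasp point (between the pads) lies 11 mm behind it (tcp_to_tips is the distance from the TCP to the fingertips, in mm); z points along the fingers, y is the line along which they close (so a half turn about z gives the same grasp; the last joint's range is limited). The gripper opens to 85 mm and grips with 20 to 120 N. Pads are 22 mm wide; open, the fingers measure 114 mm over their backs; the gripper's body (76 mm by 85 mm) begins 54 mm behind the grasp point. The pads swing forward as they close: fully open they stand 13 mm farther back than shut.
Start: joints at [-1.347, 0.353, 1.633, -0, 1.155, -0.002], TCP at [139.927, -609.137, 209.881] pointing down, gripper open.
Joint ranges: [-2.63, 2.63], [-0.92, 2.1], [0.06, 2.66], [-1.3, 4.44], [0, 2.69], [-3.02, 3.02]. Speed limits (rad/s): [2.22, 2.22, 2.79, 3.14, 3.14, 3.14].

### API

Orientations are given as [roll, pitch, yaw] about the fixed x, y, z axes, in that order (R = Rz(yaw) Ry(pitch) Rx(roll)).
In Python, from rig import * gives the robot as it stands.
- The arm moves only by the tool step_arm, never from a script. Its argument "motion" is a list of rows, each an object with "claw": the finger opening in mm, from 0 to 85.4; "delta_pos": the shift along the tool's x, y, z in mm, a list of three; "turn": the turn about the tool's z in rad. In form: [{"claw": claw, "delta_pos": [dx, dy, dz], "turn": turn}, ...]. A call has 1 to 8 rows; each row shifts and turns the commanded pose from where the row before left it, along the tool's axes as they then stand; what a row does not reach is not made up. A row lasts 1/12 s, in which the tool goes at most 41.7 mm and 7.16 degrees, less where a joint would pass 70% of its speed; a pose out of reach is approached as far as the arm can. A call is refused whole if a number of a shift passes 41.7 or a number of a turn 0.125, either way. A call with a gripper value outside its range is refused whole. The fingers move at their own pace and stop on an object; "force" is the grip in N (left out, the last holds). Time passes only in rows, so rows that do not move let the fingers close. It gives the time, the measured TCP pose, the force, the opening and the grip force at its end, in the units of the state.
- sense(): the state, without advancing time (a new reading comes with each control period).
- grab_frame(name): name is "side" or "top" or "wrist"; returns a dict with "img" (384x512x3 uint8, red, green, blue), "vertical_fov" (degrees; the focal length in pixels is half the picture's height over the tangent of half this angle, whatever the lens; pixels are square), "cx", "cy" (the principal point, pixels), "R" (3x3) and "t" (3): a world point X has camera coordinates R X + t. Camera axes: x right, y down, z forward; pixel columns grow to the right and rows downward; lengths in mm; the calibration is good to about 2 mm. A picture is of the moment at which its call begins. There is no depth.
- sign_off(): hands the job in; it is judged then, once.
The state is a dict: "clock": time; "qpos": joint angles; "qvel": joint speeds; "joint_efforts": joint torques, N m; "eef_pos": TCP position; "tcp_rot": TCP orientation; "contact_force": force on the tool from outside, world axes, zero at the start; "wrist_torque": the same for the moment, N m; "opening": opening from 0.0 (shut) to 1.0 (fully open); "grasp_force": force on a finger pad.
Only numpy, scipy, OpenCV 4.12 (cv2) and the standard library are available. Lean on these libraries where they do the work, as an engineer would, in place of code of your own. Each camera call takes 0.05 s, during which the arm holds its last target. There are 200 camera calls.

### The job

Switch on the key turntable: swing the amber guard on its switch box up out of the way, push the toggle beneath it all the way over from the front to the hinge side, then gently lower the amber guard until it is fully closed again, without slamming it. Leave the green-guarded switch, and the things on the turntable and the shelf, as they are.

Things in the scene. Friction and masses are not known exactly. Their poses are not given: they have to be found in the camera images.
- amber_box: grey switch box with the amber guard, fixed: 90 (x) x 100 (y) x 45 mm high. Origin: centre of its underside; its x axis points level from the guard's open front to the hinge side (away from the robot within 0.3 rad), z up. Its flat top is open all round once the guard is up; the toggle stands there, above the origin. Hinge line along y, 43 mm from the origin towards +x, 45 mm up.
- amber_guard (a joint): see-through amber hood, 80 x 80 mm, 42 mm high (top, sides, back; front open), hinged on the rear edge of the box's top. Closed, its orange front top edge lies 82 mm before the hinge line. rad: 0 closed, grows as it swings up and back, end stop at 1.9. Stiff friction hinge (0.08 N m): stays at any angle where it is left. Weighs 60 g.
- amber_paddle (a point): centre of the orange thumb paddle that stands up from the amber hood's top: 24 mm wide (y), 6 mm thick (x), 42 mm tall, free top edge 84 mm above the hinge line when closed. This point is 36 mm before (-x) and 63 mm above the hinge line when closed. Pushed from the front it swings the guard up and back; it can also be pinched at its sides. Axes turn with the guard (z up when closed).
- amber_hinge (a point): middle of the amber guard's hinge line; its y axis is the hinge axis; its axes turn with the guard
- amber_toggle (a joint): steel bat toggle under the amber guard, 32 mm long, 10 mm thick at its end, pivot at the centre of the box's top, 45 mm above the shelf. rad: 0 (off) leans 0.45 rad to the front (box -x), 0.9 (on, end stop) leans 0.45 rad to the hinge side (+x). Friction, about 1 N at the end: it stays where it is left, so push it all the way over.
- amber_toggle_tip (a point): free end of the amber toggle
- green_box: an identical switch box with a green guard, fixed; it feeds the hall light. Same axes and sizes.
- green_guard (a joint): green guard of that box, to be left alone; rad, 0 closed
- green_toggle (a joint): toggle under the green guard, to be left alone; rad, 0 off
- turntable: wooden key turntable, let into a 230 mm square dark wood plate; round platter of 220 mm, top 14 mm above the shelf. Origin under its centre.
- platter (a joint): angle of the turntable's platter, rad; it turns freely with slight friction
- tin_cup: tin key cup on the turntable, 68 mm across, 75 mm high; origin at the centre of its underside
- bronze_key: bronze skeleton key lying on the turntable, 96 mm long; origin on its shaft's underside
- pink_fob: pink eraser-shaped fob on the turntable, 50 x 22 x 12 mm; origin at the centre of its underside
- chrome_bell: small chrome bell on the turntable, 22 mm across, 26 mm high; origin at the centre of its underside
- blue_jar: blue jar on the right of the shelf, 44 mm across, 90 mm high; origin at the centre of its underside
- pocket_torch: black torch lying behind and between the two switch boxes, 115 mm long, 32 mm high; origin at its underside
Not all that is in view belongs to the job. What is shaped like the amber_box but red is not meant.

How it is judged:
By the outcome, as a careful person would: the job done as asked, in the order asked, and still so for the second after the job is handed in, with the robot touching nothing.
It also fails if it takes over 58 s, if anything falls off the work surface, if the arm or the gripper's body presses on something with over 40 N, if the wrist force passes 120 N, or if a joint passes its speed limit or range.

## Working session

There is one attempt and no reset: what is moved stays moved. The work goes in short steps, Python scripts to look and compute and a tool call to move; the robot and the scene stay as the last step left them, time stands still between calls to the robot, and variables do not carry over. Pictures are saved under pics/ and viewed, at most 10 in all, crops included, and the job is handed in when it is done.

Besides the shell and the picture viewer there is one more tool, called after "Emit:" as name(argument=value, ...), one argument or row to a line, values as JSON. step_arm: Moves the arm, as the interface text tells. Its arguments: {"type":"object","properties":{"motion":{"type":"array","items":{"type":"object","properties":{"claw":{"type":"number"},"delta_pos":{"type":"array","items":{"type":"number"}},"turn":{"type":"number"}}}},"force":{"type":"number"}},"required":["motion"]}

```bash
mkdir -p pics
python3 - <<'E'
from rig import *
import cv2,numpy as np
s=sense();print(s)
for n in("top","side"):
    f=grab_frame(n);cv2.imwrite(f"pics/{n}0.png",f["img"][:,:,::-1]);print(n,f["vertical_fov"],f["cx"],f["cy"],np.round(f["R"],3).tolist(),np.round(f["t"],1))
E
```

```text
{'clock': 0.0, 'qpos': array([-1.34740197e+00,  3.53635312e-01,  1.63416175e+00, -3.57970330e-05,
        1.15518771e+00, -2.38146303e-03]), 'qvel': array([-0.00065   , -0.00111846,  0.00043347, -0.00180822, -0.00011759,
        0.00108122]), 'joint_efforts': array([ 9.32535731e-04, -6.05252624e+01, -3.42071199e+01,  3.48791605e-05,
        9.49213689e-03, -2.19747608e-05]), 'eef_pos': array([ 139.79913316, -608.63343493,  209.15790141]), 'tcp_rot': array([-3.14020046e+00,  2.94141463e-05,  2.25790314e-01]), 'contact_force': array([-0.33379551,  0.67764082,  0.1129797 ]), 'wrist_torque': array([ 0.06130704, -0.01891389,  0.01873098]), 'grasp_force': 0.0, 'opening': 0.9995747899026398}
top 53.144040330401836 249.48658552909848 192.70408653317085 [[-0.018, -1.0, 0.008], [-0.991, 0.016, -0.136], [0.136, -0.011, -0.991]] [  27.3  558.3 1183.7]
side 57.101874452394895 257.0237021869169 198.44116855312495 [[-0.994, -0.111, 0.0], [-0.057, 0.508, -0.859], [0.095, -0.854, -0.511]] [ 536.6  101.8 1281.2]
```

View pics/top0.png

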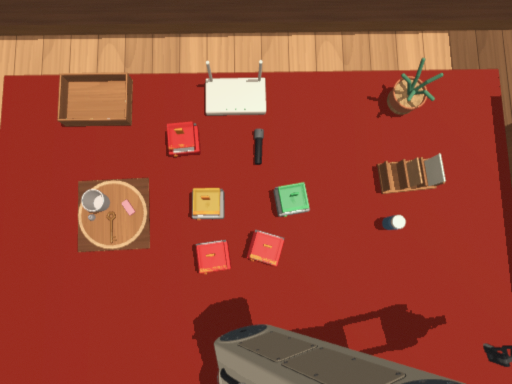

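View pics/side0.png

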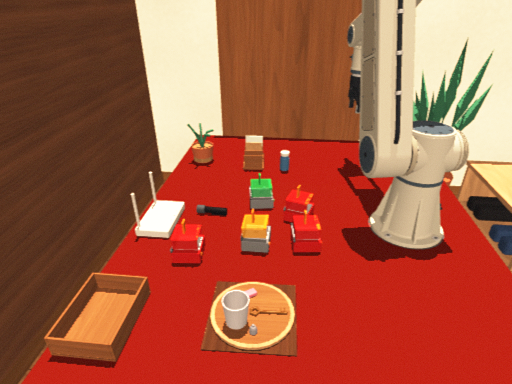

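The top view has one amber hood at (207,204), one green at (292,199), and red look-alikes at (183,138), (212,257) and (266,248). Only (207,204) fits, because it is amber. In the side view the same box is at (256,233). I'll confirm it in a crop.

Run:
```python
import cv2,numpy as np
a=cv2.imread("pics/top0.png")[180:230,182:232];b=cv2.imread("pics/side0.png")[203:258,230:280]
a=cv2.resize(a,(400,400),interpolation=cv2.INTER_CUBIC);b=cv2.resize(b,(400,440),interpolation=cv2.INTER_CUBIC)
o=np.zeros((440,800,3),np.uint8);o[:400,:400]=a;o[:,400:]=b
cv2.imwrite("pics/crop1.png",o)
```

```text
(no output)
```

View pics/crop1.png

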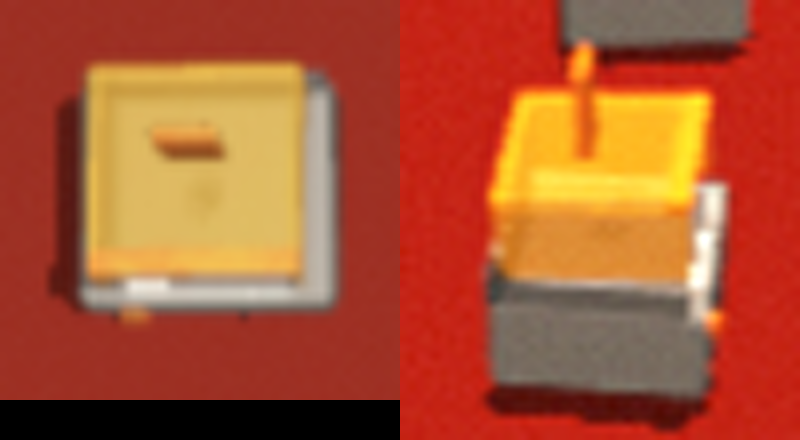

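The crop confirms it: an amber hood on a grey box, with the orange front edge at crop row 275 (top px about 193–220, row 214.5) facing the robot, and the paddle standing on it. Next I fit the box pose to the corners in both views.

```bash
cat > h.py <<'E'
from rig import *
import cv2,numpy as np
from scipy.optimize import least_squares
def proj(f,X):
    X=np.atleast_2d(X);c=X@np.array(f["R"]).T+f["t"];F=f["img"].shape[0]/2/np.tan(np.radians(f["vertical_fov"]/2))
    return c[:,:2]/c[:,2:]*F+[f["cx"],f["cy"]]
def box(p,X):
    c,s=np.cos(p[2]),np.sin(p[2]);X=np.array(X,float)
    return np.c_[p[0]+c*X[:,0]-s*X[:,1],p[1]+s*X[:,0]+c*X[:,1],X[:,2]]
E
python3 - <<'E'
from h import *
T=grab_frame("top");S=grab_frame("side")
XT=[(-39,40,87),(-39,-40,87),(41,40,87),(41,-40,87),(-45,-50,45),(45,-50,45)]
uT=np.array([(88,278),(302,281),(87,64),(303,64),(336,307),(334,74)])
XS=[(41,-40,87),(-39,-40,87),(-39,40,87),(41,40,87),(45,50,0),(-45,50,0)]
uS=np.array([(515,93),(711,93),(690,205),(492,203),(490,383),(710,397)])
pT=(uT+.5)/8-.5+[182,180];pS=(uS-[400,0]+.5)/8-.5+[230,203]
def r(p,w=(1,1)): return np.r_[w[0]*(proj(T,box(p,XT))-pT).ravel(),w[1]*(proj(S,box(p,XS))-pS).ravel()]
for w in((1,1),(1,0),(0,1)):
    o=least_squares(r,[570,130,0],args=(w,),x_scale=[10,10,.1]);print(w,o.x.round(3));print(r(o.x).reshape(-1,2).round(1).tolist())
E
```

```text
(1, 1) [527.548 150.975  -0.   ]
[[0.2, 0.1], [-0.1, -0.7], [0.4, 0.7], [-0.4, 0.3], [-0.2, -1.1], [-0.1, -0.3], [1.1, -0.6], [0.1, 0.8], [0.6, 0.6], [0.4, -0.8], [-0.4, -0.0], [-0.7, 0.2]]
(1, 0) [ 5.2721e+02  1.5096e+02 -1.6000e-02]
[[0.0, -0.0], [-0.3, -0.4], [0.7, 0.6], [-0.1, 0.6], [-0.4, -0.7], [0.1, 0.0], [1.4, -0.7], [0.4, 0.9], [0.5, 0.7], [0.4, -0.9], [-0.5, -0.2], [-0.8, 0.3]]
(0, 1) [5.28846e+02 1.50865e+02 3.70000e-02]
[[0.8, 0.1], [0.4, -1.7], [-0.0, 0.7], [-0.8, -0.6], [0.4, -2.1], [-0.7, -1.3], [0.2, -0.5], [-0.7, 0.5], [0.7, 0.3], [0.4, -0.5], [-0.3, 0.3], [-0.5, -0.2]]
```

Box at (527.5, 151), yaw about 0 (±0.02). The hinge is then at x=570.5, z=45 and the paddle at (534.5, 151, 108). Plan: pinch the paddle at its sides, swing it through the arc, push the toggle with closed fingers, then pinch again and lower. First I straighten the yaw and move across.

Emit:
step_arm(
  motion=[
    {"claw":50,"delta_pos":[0,0,0],"turn":0.113},
    {"claw":50,"delta_pos":[0,0,0],"turn":0.113},
    {"claw":50,"delta_pos":[18.8,-36.2,0],"turn":0},
    {"claw":50,"delta_pos":[18.8,-36.2,0],"turn":0},
    {"claw":50,"delta_pos":[18.8,-36.2,0],"turn":0},
    {"claw":50,"delta_pos":[18.8,-36.2,0],"turn":0},
    {"claw":50,"delta_pos":[18.8,-36.2,0],"turn":0},
    {"claw":50,"delta_pos":[18.8,-36.2,0],"turn":0},
  ],
  force=25,
)

```text
clock: 0.87
eef_pos: [253.1, -390.1, 209.8]
tcp_rot: [-3.141, -0.0, -0.001]
contact_force: [1.6, 0.0, -0.0]
opening: 0.586
grasp_force: 0.0
```

Emit:
step_arm(
  motion=[
    {"claw":50,"delta_pos":[18.8,-36.2,0],"turn":0},
    {"claw":50,"delta_pos":[18.8,-36.2,0],"turn":0},
    {"claw":50,"delta_pos":[18.8,-36.2,0],"turn":0},
    {"claw":50,"delta_pos":[18.8,-36.2,0],"turn":0},
    {"claw":50,"delta_pos":[18.8,-36.2,0],"turn":0},
    {"claw":50,"delta_pos":[18.8,-36.2,0],"turn":0},
    {"claw":50,"delta_pos":[18.8,-36.2,0],"turn":0},
    {"claw":50,"delta_pos":[18.8,-36.2,0],"turn":0},
  ],
)

```text
clock: 1.53
eef_pos: [403.7, -100.4, 210.2]
tcp_rot: [3.141, -0.001, -0.0]
contact_force: [0.5, -0.5, 0.1]
opening: 0.589
grasp_force: 0.0
```

Emit:
step_arm(
  motion=[
    {"claw":50,"delta_pos":[18.8,-36.2,0],"turn":0},
    {"claw":50,"delta_pos":[18.8,-36.2,0],"turn":0},
    {"claw":50,"delta_pos":[18.8,-36.2,0],"turn":0},
    {"claw":50,"delta_pos":[18.8,-36.2,0],"turn":0},
    {"claw":50,"delta_pos":[18.8,-36.2,0],"turn":0},
    {"claw":50,"delta_pos":[0,0,0],"turn":0},
    {"claw":50,"delta_pos":[0,0,0],"turn":0},
  ],
)

```text
clock: 2.12
eef_pos: [497.7, 80.5, 209.5]
tcp_rot: [3.142, 0.0, 0.003]
contact_force: [-0.1, -0.2, -0.6]
opening: 0.587
grasp_force: 0.0
```

Emit:
step_arm(
  motion=[
    {"claw":50,"delta_pos":[18.4,-35.2,0],"turn":0},
    {"claw":50,"delta_pos":[18.4,-35.2,0],"turn":0},
    {"claw":50,"delta_pos":[0,0,20],"turn":0},
    {"claw":50,"delta_pos":[0,0,20],"turn":0},
    {"claw":50,"delta_pos":[0,0,0],"turn":0},
    {"claw":50,"delta_pos":[0,0,0],"turn":0},
  ],
)

```text
clock: 2.62
eef_pos: [532.8, 147.8, 169.2]
tcp_rot: [3.141, 0.003, -0.001]
contact_force: [-0.2, -0.3, -0.0]
opening: 0.584
grasp_force: 0.0
```

Run:
```python
from h import *
o=[]
f=grab_frame("wrist");im=f["img"][:,:,::-1].copy()
X=box([527.5,151,0],[(4,-12,129),(4,12,129),(-39,40,87),(-39,-40,87),(7,0,108)])
for u in proj(f,X):
    print(u.round(0))
    if abs(u).max()<600: cv2.drawMarker(im,tuple(int(v) for v in u),(255,0,255),0,9)
cv2.imwrite("pics/w1.png",im)
```

```text
[269. 208.]
[231. 208.]
[201. 242.]
[302. 242.]
[251. 194.]
```

View pics/w1.png

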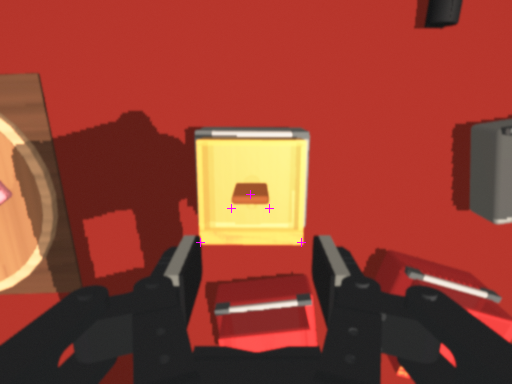

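Run:
```python
from h import *
im=cv2.imread("pics/w1.png")[120:255,185:320]
cv2.imwrite("pics/w1c.png",cv2.resize(im,None,fx=4.4,fy=4.4,interpolation=cv2.INTER_CUBIC))
f=grab_frame("wrist");np.set_printoptions(suppress=True)
print(np.round(f["R"],3),-np.array(f["R"]).T@f["t"],f["vertical_fov"],sense()["eef_pos"])
X=box([527.5,151,0],[(41,40,87),(41,-40,87),(45,50,45),(45,-50,45),(-45,50,45)]);print(proj(f,X))
```

```text
[[-0.002 -1.     0.001]
 [-0.961  0.003  0.277]
 [-0.277 -0.001 -0.961]] [603.31627136 147.30315536 333.88938503] 59.10798756402172 [534.34243575 148.19728658 170.90709047]
[[196.2551592  142.42987095]
 [305.98235377 142.15214439]
 [192.61108014 130.69440467]
 [310.95404978 130.39758352]
 [197.9608067  229.61408239]]
```

View pics/w1c.png

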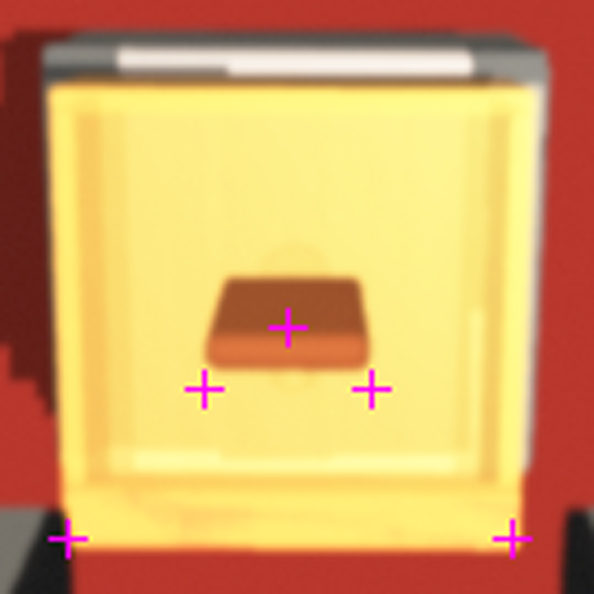

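The crop shows the hood front edge at row 245, its top rear edge at row 140 and the paddle centred at column 250. The predictions agree within about 3 mm in x and under 1 mm in y. I'll descend over the paddle and pinch.

Emit:
step_arm(
  motion=[
    {"claw":50,"delta_pos":[1.5,-2.8,22],"turn":0},
    {"claw":50,"delta_pos":[0,0,22],"turn":0},
    {"claw":50,"delta_pos":[0,0,22],"turn":0},
    {"claw":50,"delta_pos":[0,0,0],"turn":0},
    {"claw":30,"delta_pos":[0,0,0],"turn":0},
    {"claw":30,"delta_pos":[0,0,0],"turn":0},
    {"claw":30,"delta_pos":[0,0,0],"turn":0},
  ],
  force=20,
)

```text
clock: 3.3
eef_pos: [536.9, 151.9, 105.8]
tcp_rot: [-3.141, -0.003, -0.001]
contact_force: [-0.6, -0.1, -0.4]
opening: 0.354
grasp_force: 0.0
```

Emit:
step_arm(
  motion=[
    {"claw":22,"delta_pos":[0,0,0],"turn":0},
    {"claw":20,"delta_pos":[0,0,0],"turn":0},
    {"claw":20,"delta_pos":[0,0,0],"turn":0},
    {"claw":20,"delta_pos":[0,0,0],"turn":0},
  ],
)

```text
clock: 3.63
eef_pos: [536.2, 151.9, 105.4]
tcp_rot: [-3.141, -0.002, -0.0]
contact_force: [-1.3, -0.6, 7.5]
opening: 0.259
grasp_force: 19.3
```

Run:
```python
import numpy as np
th=np.arange(0,1.66,.11);r=np.hypot(35.5,65);a=np.arctan2(65,-35.5)-th
p=np.c_[r*np.cos(a),r*np.sin(a)];print(th[-1]);print(np.diff(p,axis=0).round(1).tolist())
```

```text
1.65
[[7.4, 3.5], [7.7, 2.7], [7.9, 1.8], [8.1, 0.9], [8.1, 0.0], [8.1, -0.9], [8.0, -1.7], [7.7, -2.6], [7.4, -3.4], [7.0, -4.2], [6.5, -5.0], [5.9, -5.6], [5.2, -6.3], [4.5, -6.8], [3.7, -7.2]]
```

Emit:
step_arm(
  motion=[
    {"claw":20,"delta_pos":[7.4,0,-3.5],"turn":0},
    {"claw":20,"delta_pos":[7.7,0,-2.7],"turn":0},
    {"claw":20,"delta_pos":[7.9,0,-1.8],"turn":0},
    {"claw":20,"delta_pos":[8.1,0,-0.9],"turn":0},
  ],
)

```text
clock: 3.97
eef_pos: [566.5, 151.6, 112.0]
tcp_rot: [3.141, 0.002, -0.0]
contact_force: [-1.6, 0.9, -14.3]
opening: 0.254
grasp_force: 20.3
```

Emit:
step_arm(
  motion=[
    {"claw":20,"delta_pos":[8.1,0,0],"turn":0},
    {"claw":20,"delta_pos":[8.1,0,0.9],"turn":0},
    {"claw":20,"delta_pos":[8.0,0,1.7],"turn":0},
    {"claw":20,"delta_pos":[7.7,0,2.6],"turn":0},
  ],
)

```text
clock: 4.3
eef_pos: [599.4, 151.5, 107.5]
tcp_rot: [3.141, 0.0, -0.0]
contact_force: [-2.8, -1.7, -5.2]
opening: 0.253
grasp_force: 19.8
```

Emit:
step_arm(
  motion=[
    {"claw":20,"delta_pos":[7.4,0,3.4],"turn":0},
    {"claw":20,"delta_pos":[7.0,0,4.2],"turn":0},
    {"claw":20,"delta_pos":[6.5,0,5.0],"turn":0},
    {"claw":20,"delta_pos":[5.9,0,5.6],"turn":0},
  ],
)

```text
clock: 4.63
eef_pos: [629.0, 151.6, 90.8]
tcp_rot: [-3.141, -0.006, 0.0]
contact_force: [4.0, -5.3, 7.4]
opening: 0.25
grasp_force: 23.5
```

Emit:
step_arm(
  motion=[
    {"claw":20,"delta_pos":[5.2,0,6.3],"turn":0},
    {"claw":20,"delta_pos":[4.5,0,6.8],"turn":0},
    {"claw":20,"delta_pos":[3.7,0,7.2],"turn":0},
    {"claw":20,"delta_pos":[0,0,0],"turn":0},
  ],
)

```text
clock: 4.97
eef_pos: [644.1, 151.5, 70.3]
tcp_rot: [-3.141, -0.009, -0.0]
contact_force: [8.0, -6.4, 6.2]
opening: 0.254
grasp_force: 36.6
```

Run:
```python
from h import *
f=grab_frame("side");c=f["img"][190:265,200:290,::-1]
g=grab_frame("top");d=g["img"][160:235,170:260,::-1]
cv2.imwrite("pics/s2.png",cv2.resize(np.hstack([c,d]),None,fx=4.4,fy=4.4,interpolation=cv2.INTER_CUBIC))
```

```text
(no output)
```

View pics/s2.png

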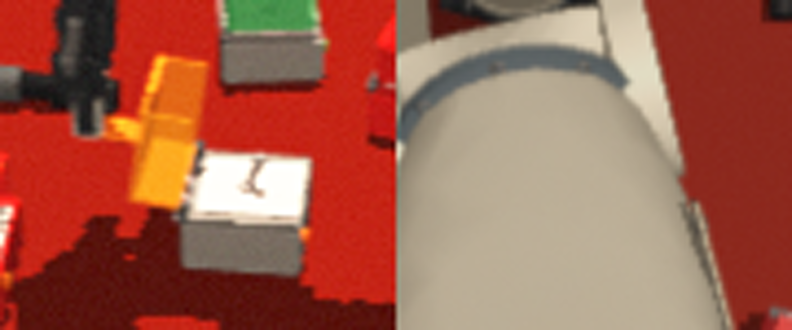

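The side view shows the amber guard standing past upright (crop 130–205, 55–205), with the paddle still pinched at (118,125). The toggle leans to the front. I'll release, rise, then move back ahead of the toggle and close the fingers.

Emit:
step_arm(
  motion=[
    {"claw":30,"delta_pos":[0,0,0],"turn":0},
    {"claw":40,"delta_pos":[0,0,0],"turn":0},
    {"claw":50,"delta_pos":[0,0,0],"turn":0},
    {"claw":50,"delta_pos":[0,0,0],"turn":0},
    {"claw":50,"delta_pos":[0,0,-20],"turn":0},
    {"claw":50,"delta_pos":[0,0,-35],"turn":0},
    {"claw":50,"delta_pos":[0,0,-35],"turn":0},
    {"claw":50,"delta_pos":[0,0,0],"turn":0},
  ],
)

```text
clock: 5.73
eef_pos: [642.6, 153.0, 166.1]
tcp_rot: [-3.139, -0.01, 0.0]
contact_force: [1.9, 0.7, 0.5]
opening: 0.58
grasp_force: 0.0
```

Emit:
step_arm(
  motion=[
    {"claw":0,"delta_pos":[-40,0,0],"turn":0},
    {"claw":0,"delta_pos":[-40,0,0],"turn":0},
    {"claw":0,"delta_pos":[-40,0,0],"turn":0},
    {"claw":0,"delta_pos":[-40,0,0],"turn":0},
    {"claw":0,"delta_pos":[0,0,0],"turn":0},
    {"claw":0,"delta_pos":[0,0,0],"turn":0},
    {"claw":0,"delta_pos":[0,0,0],"turn":0},
  ],
)

```text
clock: 6.32
eef_pos: [479.7, 152.2, 159.6]
tcp_rot: [-3.141, -0.002, 0.0]
contact_force: [1.2, -0.1, 0.3]
opening: 0.002
grasp_force: 0.0
```

Run:
```python
from h import *
f=grab_frame("wrist");np.set_printoptions(suppress=True)
cv2.imwrite("pics/w3.png",cv2.resize(f["img"][:,100:420,::-1],None,fx=1.56,fy=1.56,interpolation=cv2.INTER_CUBIC))
print(sense()["eef_pos"],proj(f,box([527.5,151,0],[(-13.9,0,73.8),(-13.9,5,73.8),(0,0,45),(-45,0,45)])))
```

```text
[480.16712035 152.23442292 159.5324032 ] [[257.1861331  143.12249134]
 [250.40511317 143.1280345 ]
 [257.10343711 120.89968722]
 [257.12003108 175.1394959 ]]
```

View pics/w3.png

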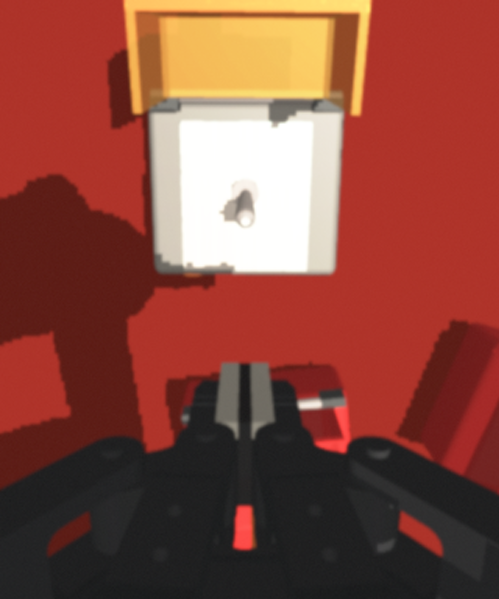

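The guard is well back, the toggle tip is at crop (246,215), and it lines up with the fingers. Lower and push.

Emit:
step_arm(
  motion=[
    {"claw":0,"delta_pos":[0,0,30],"turn":0},
    {"claw":0,"delta_pos":[0,0,30],"turn":0},
    {"claw":0,"delta_pos":[0,0,30],"turn":0},
    {"claw":0,"delta_pos":[0,0,0],"turn":0},
    {"claw":0,"delta_pos":[5,0,0],"turn":0},
    {"claw":0,"delta_pos":[5,0,0],"turn":0},
    {"claw":0,"delta_pos":[0,0,0],"turn":0},
  ],
)

```text
clock: 6.95
eef_pos: [492.0, 152.4, 71.0]
tcp_rot: [-3.14, -0.004, -0.001]
contact_force: [0.5, -0.1, 0.4]
opening: -0.004
grasp_force: 0.0
```

Emit:
step_arm(
  motion=[
    {"claw":0,"delta_pos":[5,0,0],"turn":0},
    {"claw":0,"delta_pos":[5,0,0],"turn":0},
    {"claw":0,"delta_pos":[4,0,0],"turn":0},
    {"claw":0,"delta_pos":[4,0,0],"turn":0},
    {"claw":0,"delta_pos":[4,0,0],"turn":0},
    {"claw":0,"delta_pos":[4,0,0],"turn":0},
  ],
)

```text
clock: 7.45
eef_pos: [515.2, 151.8, 69.2]
tcp_rot: [-3.142, -0.0, -0.0]
contact_force: [0.1, -0.4, -0.3]
opening: 0.001
grasp_force: 0.0
```

Emit:
step_arm(
  motion=[
    {"claw":0,"delta_pos":[2,0,0],"turn":0},
    {"claw":0,"delta_pos":[2,0,0],"turn":0},
    {"claw":0,"delta_pos":[2,0,0],"turn":0},
    {"claw":0,"delta_pos":[0,0,0],"turn":0},
  ],
)

```text
clock: 7.78
eef_pos: [521.1, 151.8, 69.1]
tcp_rot: [-3.142, -0.0, -0.0]
contact_force: [-0.4, 1.8, -1.1]
opening: 0.002
grasp_force: 0.0
```

Emit:
step_arm(
  motion=[
    {"claw":0,"delta_pos":[1.5,0,0],"turn":0},
    {"claw":0,"delta_pos":[1.5,0,0],"turn":0},
    {"claw":0,"delta_pos":[0,0,0],"turn":0},
  ],
)

```text
clock: 8.03
eef_pos: [524.1, 151.8, 69.1]
tcp_rot: [-3.141, -0.0, -0.0]
contact_force: [0.3, -0.3, -0.8]
opening: -0.002
grasp_force: 0.0
```

Emit:
step_arm(
  motion=[
    {"claw":0,"delta_pos":[1,0,0],"turn":0},
    {"claw":0,"delta_pos":[1,0,0],"turn":0},
    {"claw":0,"delta_pos":[0,0,0],"turn":0},
  ],
)

```text
clock: 8.28
eef_pos: [526.0, 151.8, 69.1]
tcp_rot: [-3.142, -0.0, -0.0]
contact_force: [0.1, -0.2, -0.2]
opening: 0.001
grasp_force: 0.0
```

Run:
```python
from h import *
f=grab_frame("wrist");g=grab_frame("side")
a=cv2.resize(f["img"][60:260,160:360,::-1],(400,400),interpolation=cv2.INTER_CUBIC)
b=cv2.resize(g["img"][205:255,220:270+10,::-1],(400,333),interpolation=cv2.INTER_CUBIC)
o=np.zeros((400,800,3),np.uint8);o[:,:400]=a;o[:333,400:]=b;cv2.imwrite("pics/w4.png",o)
print(proj(f,box([527.5,151,0],[(13.9,0,73.8),(0,0,45)])))
```

```text
[[256.69457279 206.31893276]
 [256.65382695 212.95746477]]
```

View pics/w4.png

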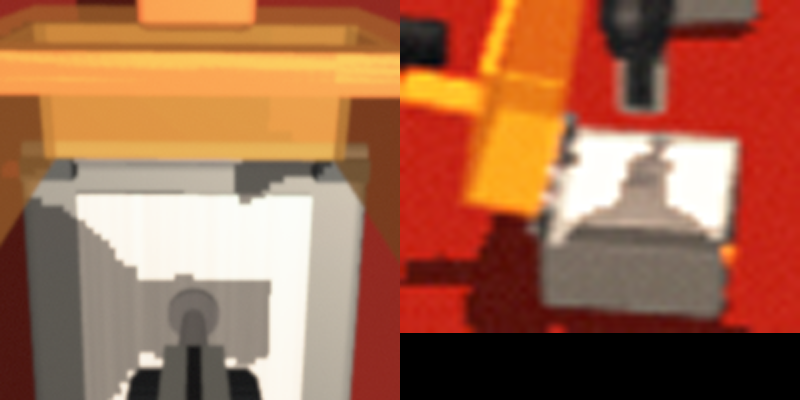

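The toggle tip is at about wrist px (256,215), and the end stop is expected near row 206, so it isn't fully over yet. I keep pushing until force builds.

Emit:
step_arm(
  motion=[
    {"claw":0,"delta_pos":[1.5,0,0],"turn":0},
    {"claw":0,"delta_pos":[1.5,0,0],"turn":0},
    {"claw":0,"delta_pos":[0,0,0],"turn":0},
  ],
)

```text
clock: 8.63
eef_pos: [529.2, 151.9, 69.2]
tcp_rot: [-3.141, -0.0, -0.0]
contact_force: [-0.1, -0.8, 0.3]
opening: 0.002
grasp_force: 0.0
```

Emit:
step_arm(
  motion=[
    {"claw":0,"delta_pos":[1,0,0],"turn":0},
    {"claw":0,"delta_pos":[1,0,0],"turn":0},
    {"claw":0,"delta_pos":[0,0,0],"turn":0},
  ],
)

```text
clock: 8.88
eef_pos: [531.0, 151.8, 69.1]
tcp_rot: [-3.142, -0.0, -0.0]
contact_force: [-0.5, 0.0, -0.2]
opening: 0.0
grasp_force: 0.0
```

Emit:
step_arm(
  motion=[
    {"claw":0,"delta_pos":[1,0,0],"turn":0},
    {"claw":0,"delta_pos":[1,0,0],"turn":0},
    {"claw":0,"delta_pos":[0,0,0],"turn":0},
  ],
)

```text
clock: 9.13
eef_pos: [533.1, 151.8, 69.1]
tcp_rot: [-3.142, -0.0, -0.0]
contact_force: [-0.3, 0.7, 0.5]
opening: -0.0
grasp_force: 0.0
```

Emit:
step_arm(
  motion=[
    {"claw":0,"delta_pos":[1,0,0],"turn":0},
    {"claw":0,"delta_pos":[1,0,0],"turn":0},
    {"claw":0,"delta_pos":[0,0,0],"turn":0},
  ],
)

```text
clock: 9.38
eef_pos: [535.0, 151.8, 69.1]
tcp_rot: [-3.142, -0.0, -0.0]
contact_force: [-0.2, -0.4, -0.2]
opening: -0.001
grasp_force: 0.0
```

Run:
```python
from h import *
f=grab_frame("wrist")
a=cv2.resize(f["img"][130:270,190:330,::-1],(560,560),interpolation=cv2.INTER_CUBIC)
cv2.imwrite("pics/w5.png",a)
print(sense()["contact_force"],proj(f,box([527.5,151,0],[(13.9,0,73.8),(0,0,45)])))
```

```text
[0.01017375 0.02716959 0.1986793 ] [[256.70623663 223.37569522]
 [256.66475108 227.26893971]]
```

View pics/w5.png

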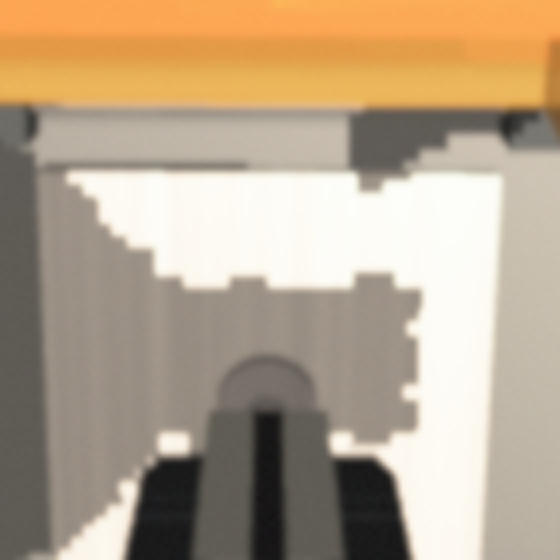

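Run:
```python
from h import *
g=grab_frame("side");f=grab_frame("wrist");e=sense()["eef_pos"];print(e)
for n,o in dict(tip=[0,0,-8],tipf=[11,0,-8],tcp=[0,0,0],tipup=[0,0,12]).items(): print(n,proj(g,e+o),proj(f,e+o))
for n,x in dict(base=(0,0,45),on=(13.9,0,73.8),off=(-13.9,0,73.8)).items(): X=box([527.5,151,0],[x]);print(n,proj(g,X),proj(f,X))
a=cv2.resize(g["img"][190:250,215:290,::-1],(800,600)[:2] if 0 else (750,600),interpolation=cv2.INTER_CUBIC)
cv2.imwrite("pics/s6.png",a)
```

```text
[534.73846197 151.7742892   69.06526493]
tip [[253.51310639 227.41024604]] [[255.20995254 225.80180304]]
tipf [[250.22545294 227.19655861]] [[255.16089571 206.6395903 ]]
tcp [[253.50111128 225.43323748]] [[255.16726401 231.59341522]]
tipup [[253.48296013 222.44160147]] [[255.09577055 241.29303209]]
base [[255.71487531 231.34484719]] [[256.61422897 226.9477082 ]]
on [[251.52025076 223.99450284]] [[256.64892543 223.00724847]]
off [[259.88813128 224.53092257]] [[256.71313731 272.47293442]]
```

View pics/s6.png

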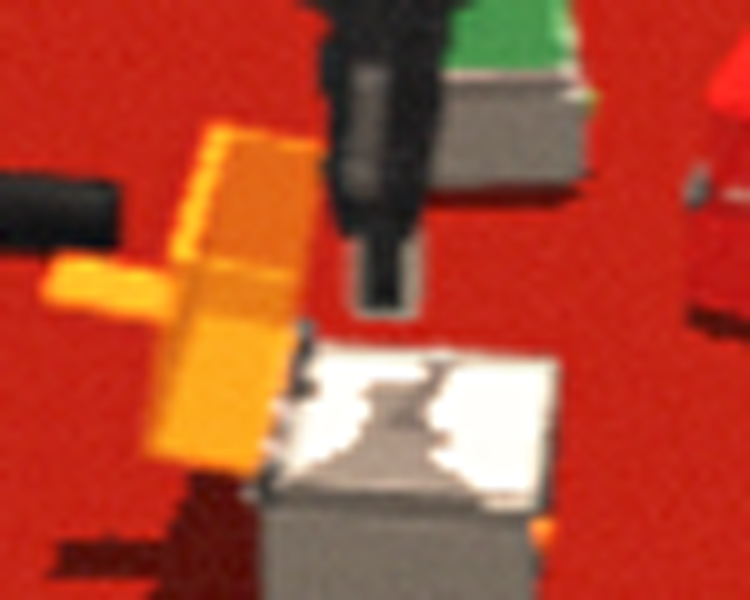

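The side view explains the missing force. The real fingertips are at side px (253.5,221.5), against a prediction of row 227.4, so they are about 23 mm higher than assumed and passed over the toggle. It still leans to the front, with its stub at crop (435,370). I'll go back to the front, lower and push again.

Emit:
step_arm(
  motion=[
    {"claw":0,"delta_pos":[-25,0,0],"turn":0},
    {"claw":0,"delta_pos":[-25,0,0],"turn":0},
    {"claw":0,"delta_pos":[0,0,0],"turn":0},
    {"claw":0,"delta_pos":[0,0,6],"turn":0},
    {"claw":0,"delta_pos":[0,0,6],"turn":0},
    {"claw":0,"delta_pos":[0,0,6],"turn":0},
    {"claw":0,"delta_pos":[0,0,0],"turn":0},
  ],
)

```text
clock: 10.12
eef_pos: [484.8, 151.6, 49.7]
tcp_rot: [3.141, 0.001, -0.0]
contact_force: [-0.1, -0.0, 0.4]
opening: 0.003
grasp_force: 0.0
```

Emit:
step_arm(
  motion=[
    {"claw":0,"delta_pos":[0,0,2],"turn":0},
    {"claw":0,"delta_pos":[0,0,2],"turn":0},
    {"claw":0,"delta_pos":[0,0,0],"turn":0},
  ],
)

```text
clock: 10.37
eef_pos: [484.9, 151.7, 46.7]
tcp_rot: [3.141, 0.0, -0.0]
contact_force: [-1.4, 0.2, 0.5]
opening: -0.005
grasp_force: 0.0
```

Run:
```python
from h import *
import rig
print(getattr(rig,"tcp_to_tips",None),[k for k in sense()])
g=grab_frame("side");e=sense()["eef_pos"];print(e)
print(proj(g,[e+[0,0,d] for d in(-8,0,15,20)]).round(1))
im=g["img"].astype(int)
for r in range(210,236): print(r,im[r,250:276:1].sum(1).tolist())
```

```text
8.0 ['clock', 'qpos', 'qvel', 'joint_efforts', 'eef_pos', 'tcp_rot', 'contact_force', 'wrist_torque', 'grasp_force', 'opening']
[484.88999756 151.74002272  46.88763916]
[[268.4 233.8]
 [268.4 231.9]
 [268.5 228.2]
 [268.5 226.9]]
210 [189, 117, 108, 137, 143, 117, 122, 151, 131, 144, 127, 145, 143, 139, 99, 104, 155, 236, 235, 178, 89, 80, 102, 113, 213, 255]
211 [199, 144, 151, 199, 245, 208, 216, 241, 250, 250, 261, 246, 262, 210, 114, 88, 167, 235, 217, 172, 113, 93, 99, 137, 206, 265]
212 [269, 249, 263, 251, 265, 241, 258, 256, 263, 263, 258, 256, 253, 215, 107, 114, 188, 221, 209, 182, 138, 110, 116, 127, 211, 254]
213 [257, 258, 249, 261, 254, 265, 266, 253, 250, 255, 254, 248, 247, 193, 126, 138, 209, 234, 218, 162, 112, 111, 82, 142, 224, 256]
214 [252, 263, 254, 251, 265, 260, 254, 252, 265, 258, 254, 261, 247, 184, 130, 172, 235, 298, 274, 205, 138, 125, 112, 198, 253, 256]
215 [244, 262, 266, 244, 254, 250, 264, 241, 254, 263, 261, 258, 257, 214, 123, 131, 196, 226, 207, 156, 107, 88, 110, 199, 250, 252]
216 [245, 258, 247, 255, 266, 259, 258, 259, 252, 255, 256, 268, 267
[... 1909 characters left out ...]
 254, 248, 249, 251, 262]
231 [759, 759, 760, 757, 741, 665, 502, 536, 748, 763, 761, 759, 759, 760, 762, 738, 508, 467, 416, 309, 253, 247, 256, 263, 263, 261]
232 [760, 759, 759, 747, 684, 667, 581, 436, 709, 762, 761, 760, 760, 759, 763, 736, 510, 463, 417, 296, 261, 248, 252, 256, 258, 257]
233 [759, 759, 759, 758, 731, 604, 567, 492, 468, 552, 726, 760, 760, 762, 763, 739, 521, 455, 394, 274, 241, 256, 248, 254, 246, 246]
234 [759, 758, 759, 758, 761, 762, 762, 736, 593, 586, 730, 762, 761, 760, 763, 731, 495, 437, 382, 259, 247, 256, 253, 252, 251, 261]
235 [759, 760, 759, 760, 759, 761, 762, 763, 762, 763, 762, 762, 729, 570, 524, 495, 451, 431, 350, 251, 244, 247, 250, 248, 257, 240]
```

The tip is now at row 228.3, so z≈61, which overlaps the toggle (top z≈77). Pushing again.

Emit:
step_arm(
  motion=[
    {"claw":0,"delta_pos":[5,0,1],"turn":0},
    {"claw":0,"delta_pos":[5,0,1],"turn":0},
    {"claw":0,"delta_pos":[5,0,0],"turn":0},
    {"claw":0,"delta_pos":[5,0,0],"turn":0},
    {"claw":0,"delta_pos":[5,0,0],"turn":0},
    {"claw":0,"delta_pos":[3,0,0],"turn":0},
    {"claw":0,"delta_pos":[0,0,0],"turn":0},
  ],
)

```text
clock: 11.0
eef_pos: [513.7, 151.8, 45.2]
tcp_rot: [-3.141, -0.001, -0.0]
contact_force: [0.9, 0.6, -0.6]
opening: -0.0
grasp_force: 0.0
```

Emit:
step_arm(
  motion=[
    {"claw":0,"delta_pos":[2,0,0],"turn":0},
    {"claw":0,"delta_pos":[2,0,0],"turn":0},
    {"claw":0,"delta_pos":[0,0,0],"turn":0},
  ],
)

```text
clock: 11.25
eef_pos: [517.0, 151.8, 45.1]
tcp_rot: [-3.142, -0.0, -0.0]
contact_force: [-0.5, -0.4, 0.2]
opening: -0.002
grasp_force: 0.3
```

Emit:
step_arm(
  motion=[
    {"claw":0,"delta_pos":[1,0,0],"turn":0},
    {"claw":0,"delta_pos":[1,0,0],"turn":0},
    {"claw":0,"delta_pos":[0,0,0],"turn":0},
  ],
)

```text
clock: 11.5
eef_pos: [518.7, 151.8, 45.0]
tcp_rot: [3.142, 0.0, -0.0]
contact_force: [-1.1, -0.7, -0.6]
opening: 0.002
grasp_force: 0.4
```

Emit:
step_arm(
  motion=[
    {"claw":0,"delta_pos":[1,0,0],"turn":0},
    {"claw":0,"delta_pos":[1,0,0],"turn":0},
    {"claw":0,"delta_pos":[0,0,0],"turn":0},
  ],
)

```text
clock: 11.75
eef_pos: [520.9, 151.8, 45.1]
tcp_rot: [3.142, -0.0, -0.0]
contact_force: [-1.2, 0.1, -0.7]
opening: 0.001
grasp_force: 0.5
```

Emit:
step_arm(
  motion=[
    {"claw":0,"delta_pos":[1,0,0],"turn":0},
    {"claw":0,"delta_pos":[1,0,0],"turn":0},
    {"claw":0,"delta_pos":[0,0,0],"turn":0},
  ],
)

```text
clock: 12.0
eef_pos: [522.4, 151.7, 45.0]
tcp_rot: [3.141, 0.001, -0.0]
contact_force: [-2.5, -0.3, -0.7]
opening: 0.004
grasp_force: 1.3
```

Run:
```python
from h import *
g=grab_frame("side");im=g["img"].astype(int);print(sense()["eef_pos"],sense()["contact_force"],g["cx"])
for r in range(219,235): print(r,im[r,242:270].sum(1).tolist())
```

```text
[522.42404254 151.71799805  44.94957038] [-2.84350764  0.16249008  0.48817622] 257.0237021869169
219 [374, 376, 340, 276, 250, 254, 249, 264, 259, 259, 207, 128, 111, 102, 106, 99, 88, 105, 141, 220, 263, 251, 264, 254, 250, 249, 255, 261]
220 [384, 369, 333, 272, 243, 245, 258, 260, 253, 258, 245, 220, 197, 116, 98, 88, 100, 212, 287, 265, 249, 258, 261, 255, 264, 262, 247, 244]
221 [377, 370, 348, 296, 272, 260, 253, 250, 264, 257, 267, 308, 325, 215, 111, 104, 129, 321, 366, 272, 248, 261, 267, 249, 255, 255, 263, 234]
222 [406, 418, 408, 342, 296, 259, 257, 245, 245, 249, 253, 317, 342, 212, 118, 104, 116, 317, 384, 261, 250, 258, 249, 260, 253, 254, 262, 247]
223 [456, 474, 464, 329, 295, 316, 301, 289, 277, 273, 285, 333, 339, 202, 123, 100, 124, 319, 382, 268, 258, 260, 253, 242, 255, 260, 248, 247]
224 [467, 482, 405, 221, 388, 512, 487, 438, 427, 415, 423, 424, 342, 223, 110, 94, 127, 318, 393, 333, 313, 283, 288, 282, 259, 265, 255, 255]
225 [467, 494, 354, 249, 482, 658, 671, 668, 625, 597, 520, 409, 338, 218, 112, 90, 119, 316, 423, 468, 519, 490, 444, 424, 405, 372, 352,
[... 610 characters left out ...]
 752, 763, 761, 760, 760, 762, 765, 755, 587, 426, 389, 417, 454, 472, 509, 735, 763, 760, 759, 759, 760, 762, 754, 652]
231 [528, 591, 643, 708, 757, 762, 760, 760, 760, 762, 764, 729, 457, 375, 372, 350, 414, 444, 502, 733, 762, 760, 759, 759, 760, 761, 752, 589]
232 [430, 488, 624, 725, 760, 760, 760, 760, 760, 760, 732, 515, 376, 368, 365, 381, 421, 461, 499, 733, 763, 760, 759, 759, 759, 762, 752, 574]
233 [410, 476, 628, 740, 761, 759, 759, 760, 761, 741, 598, 451, 441, 436, 444, 429, 437, 461, 497, 722, 763, 762, 761, 759, 759, 761, 742, 481]
234 [592, 569, 672, 750, 762, 762, 762, 762, 763, 762, 718, 494, 458, 466, 459, 461, 462, 460, 444, 527, 725, 761, 761, 760, 759, 755, 710, 478]
```

The toggle is now under the fingers leaning to the hinge side, with its tip near column 252 where "on" should be 251.5. Force is building, so I press on to the stop.

Emit:
step_arm(
  motion=[
    {"claw":0,"delta_pos":[1,0,0],"turn":0},
    {"claw":0,"delta_pos":[1,0,0],"turn":0},
    {"claw":0,"delta_pos":[0,0,0],"turn":0},
  ],
)

```text
clock: 12.3
eef_pos: [522.8, 151.6, 44.7]
tcp_rot: [3.141, 0.004, -0.0]
contact_force: [-9.2, 2.0, 3.7]
opening: 0.0
grasp_force: 4.7
```

Emit:
step_arm(
  motion=[
    {"claw":0,"delta_pos":[1,0,0],"turn":0},
    {"claw":0,"delta_pos":[1,0,0],"turn":0},
    {"claw":0,"delta_pos":[0,0,0],"turn":0},
    {"claw":0,"delta_pos":[0,0,0],"turn":0},
  ],
)

```text
clock: 12.63
eef_pos: [523.0, 151.6, 44.5]
tcp_rot: [3.141, 0.007, -0.001]
contact_force: [-14.4, 2.8, 8.7]
opening: 0.003
grasp_force: 8.1
```

That's the end stop: 14 N with no further motion. I back off, rise, and fit the guard angle from the paddle end in the last side picture.

Emit:
step_arm(
  motion=[
    {"claw":0,"delta_pos":[-15,0,0],"turn":0},
    {"claw":0,"delta_pos":[-15,0,0],"turn":0},
    {"claw":0,"delta_pos":[0,0,-35],"turn":0},
    {"claw":0,"delta_pos":[0,0,-35],"turn":0},
    {"claw":40,"delta_pos":[0,0,-35],"turn":0},
    {"claw":45,"delta_pos":[0,0,0],"turn":0},
    {"claw":45,"delta_pos":[0,0,0],"turn":0},
  ],
)

```text
clock: 13.22
eef_pos: [499.2, 152.4, 152.6]
tcp_rot: [-3.14, -0.006, -0.0]
contact_force: [-0.7, 0.3, 0.3]
opening: 0.417
grasp_force: 0.0
```

Run:
```python
from h import *
g=grab_frame("side");e=sense()["eef_pos"];print(e)
def rot(x,z,y,th): return [571+x*np.cos(th)+z*np.sin(th),151+y,45-x*np.sin(th)+z*np.cos(th)]
for th in(1.4,1.5,1.6,1.7,1.8): print(th,proj(g,[rot(-36,84,0,th),rot(-36,42,0,th),rot(-82,42,40,th),rot(-82,0,40,th),rot(-2,42,40,th)]).round(1).tolist(),np.round(rot(-36,68,0,th),1))
for r in range(200,236): print(r,''.join('O' if (p[0]>140 and 90<p[1] and p[2]<90) else '.' for p in g["img"][r,210:262].astype(int)))
```

```text
[497.76913659 152.00461374 150.88997285]
1.4 [[219.5, 216.7], [232.0, 219.3], [231.7, 214.6], [244.9, 217.3], [228.5, 234.6]] [631.9 151.   92. ]
1.5 [[218.3, 218.6], [230.8, 220.2], [229.1, 215.3], [242.3, 216.9], [228.3, 235.6]] [636.3 151.   85.7]
1.6 [[217.3, 220.6], [229.8, 221.1], [226.5, 216.2], [239.7, 216.7], [228.3, 236.6]] [640. 151.  79.]
1.7 [[216.6, 222.7], [228.9, 222.2], [224.2, 217.3], [237.1, 216.7], [228.4, 237.7]] [643.1 151.   71.9]
1.8 [[216.2, 224.9], [228.1, 223.3], [222.0, 218.6], [234.6, 216.9], [228.6, 238.7]] [645.4 151.   64.6]
200 ....................................................
201 ....................................................
202 ...........................O........................
203 .........................OOOOOOO....................
204 .........................OOOOOOOOOOOO...............
205 .........................OOOOOOOOOOOO...............
206 .........................OOOOOOOOOOOO...............
207 ........................OOOOOOOOOOOO................
208 ........................OOOOOOOOOOOO................
209 ....................
[... 814 characters left out ...]
................
224 .....................OOOOOOOOOOOOOO.................
225 .....................OOOOOOOOOOOOOO.................
226 .....................OOOOOOOOOOOOO..................
227 .....................OOOOOOOOOOOOO..................
228 .....................OOOOOOOOOOOOO..................
229 .....................OOOOOOOOOOOO...................
230 .....................OOOOOOOOOOO....................
231 ....................OOOOOOOOOOOO....................
232 ....................OOOOOOOOOOOOO...................
233 ....................OOOOOOOOOOOO....................
234 ....................OOOOOOOOOOO.....................
235 ....................OOOOOOOOOOO.....................
```

From the fit, θ≈1.45 (paddle end at side px (219,218)), and the toggle is all the way over. To regrip, the paddle pinch point is about (640, 151, 90), and the tips should go roughly 10 mm below that, so TCP z≈63.

Emit:
step_arm(
  motion=[
    {"claw":45,"delta_pos":[36,0,0],"turn":0},
    {"claw":45,"delta_pos":[36,0,0],"turn":0},
    {"claw":45,"delta_pos":[36,0,0],"turn":0},
    {"claw":45,"delta_pos":[34,0,0],"turn":0},
    {"claw":45,"delta_pos":[0,0,0],"turn":0},
    {"claw":45,"delta_pos":[0,0,30],"turn":0},
    {"claw":45,"delta_pos":[0,0,30],"turn":0},
    {"claw":45,"delta_pos":[0,0,10],"turn":0},
  ],
)

```text
clock: 13.93
eef_pos: [635.4, 150.9, 74.3]
tcp_rot: [3.14, 0.007, -0.0]
contact_force: [-1.9, -0.7, -0.2]
opening: 0.529
grasp_force: 0.0
```

Emit:
step_arm(
  motion=[
    {"claw":45,"delta_pos":[0,0,6],"turn":0},
    {"claw":45,"delta_pos":[0,0,6],"turn":0},
    {"claw":45,"delta_pos":[0,0,4],"turn":0},
    {"claw":45,"delta_pos":[0,0,0],"turn":0},
  ],
)

```text
clock: 14.27
eef_pos: [639.0, 151.8, 64.3]
tcp_rot: [-3.141, -0.0, -0.0]
contact_force: [-0.3, -0.4, 0.5]
opening: 0.528
grasp_force: 0.0
```

Run:
```python
from h import *
g=grab_frame("side");e=sense();print(e["eef_pos"],e["contact_force"])
cv2.imwrite("pics/s7.png",cv2.resize(g["img"][185:245,200:275,::-1],(750,600),interpolation=cv2.INTER_CUBIC))
```

```text
[639.21928359 151.92008533  64.79192548] [ 0.5158995  -0.31885536 -0.81055457]
```

View pics/s7.png

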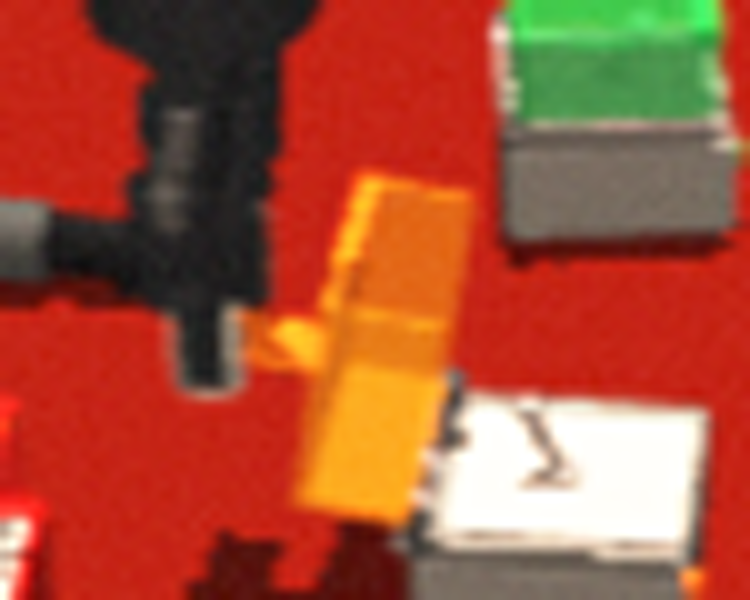

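The side view shows the toggle leaning to the hinge side (crop (535,415)→(560,480)), so it is on. The fingers straddle the paddle end, tips just below it. I move 4 mm towards the hinge and close.

Emit:
step_arm(
  motion=[
    {"claw":45,"delta_pos":[-4,0,-1],"turn":0},
    {"claw":35,"delta_pos":[0,0,0],"turn":0},
    {"claw":27,"delta_pos":[0,0,0],"turn":0},
    {"claw":20,"delta_pos":[0,0,0],"turn":0},
    {"claw":20,"delta_pos":[0,0,0],"turn":0},
    {"claw":20,"delta_pos":[0,0,0],"turn":0},
    {"claw":20,"delta_pos":[0,0,0],"turn":0},
    {"claw":20,"delta_pos":[0,0,0],"turn":0},
  ],
  force=20,
)

```text
clock: 14.98
eef_pos: [635.4, 151.4, 65.5]
tcp_rot: [3.141, -0.001, -0.0]
contact_force: [0.7, -4.3, 3.2]
opening: 0.27
grasp_force: 24.0
```

Run:
```python
import numpy as np
th=np.linspace(1.45,0,30);x0,z0=-36,72
x=x0*np.cos(th)+z0*np.sin(th);z=-x0*np.sin(th)+z0*np.cos(th)
print(x[0],z[0],np.c_[np.diff(x),-np.diff(z)].round(1).tolist())
```

```text
67.13723565748117 44.41386707180358 [[-2.3, -3.3], [-2.5, -3.2], [-2.6, -3.1], [-2.8, -2.9], [-2.9, -2.8], [-3.0, -2.6], [-3.2, -2.5], [-3.3, -2.3], [-3.4, -2.1], [-3.5, -2.0], [-3.6, -1.8], [-3.7, -1.6], [-3.8, -1.4], [-3.8, -1.2], [-3.9, -1.0], [-3.9, -0.8], [-4.0, -0.6], [-4.0, -0.4], [-4.0, -0.2], [-4.0, -0.0], [-4.0, 0.2], [-4.0, 0.4], [-4.0, 0.6], [-4.0, 0.8], [-3.9, 1.0], [-3.9, 1.1], [-3.8, 1.3], [-3.7, 1.5], [-3.6, 1.7]]
```

Emit:
step_arm(
  motion=[
    {"claw":20,"delta_pos":[-2.3,0,-3.3],"turn":0},
    {"claw":20,"delta_pos":[-2.5,0,-3.2],"turn":0},
    {"claw":20,"delta_pos":[-2.6,0,-3.1],"turn":0},
    {"claw":20,"delta_pos":[-2.8,0,-2.9],"turn":0},
    {"claw":20,"delta_pos":[-2.9,0,-2.8],"turn":0},
    {"claw":20,"delta_pos":[-3.0,0,-2.6],"turn":0},
    {"claw":20,"delta_pos":[-3.2,0,-2.5],"turn":0},
  ],
)

```text
clock: 15.57
eef_pos: [614.2, 151.5, 85.0]
tcp_rot: [3.141, 0.002, -0.0]
contact_force: [-0.7, -4.6, -6.3]
opening: 0.272
grasp_force: 21.2
```

Emit:
step_arm(
  motion=[
    {"claw":20,"delta_pos":[-3.3,0,-2.3],"turn":0},
    {"claw":20,"delta_pos":[-3.4,0,-2.1],"turn":0},
    {"claw":20,"delta_pos":[-3.5,0,-2.0],"turn":0},
    {"claw":20,"delta_pos":[-3.6,0,-1.8],"turn":0},
    {"claw":20,"delta_pos":[-3.7,0,-1.6],"turn":0},
    {"claw":20,"delta_pos":[-3.8,0,-1.4],"turn":0},
    {"claw":20,"delta_pos":[-3.8,0,-1.2],"turn":0},
  ],
)

```text
clock: 16.15
eef_pos: [590.0, 151.7, 98.1]
tcp_rot: [3.141, -0.0, -0.0]
contact_force: [0.6, -5.8, -5.1]
opening: 0.268
grasp_force: 19.8
```

Emit:
step_arm(
  motion=[
    {"claw":20,"delta_pos":[-3.9,0,-1.0],"turn":0},
    {"claw":20,"delta_pos":[-3.9,0,-0.8],"turn":0},
    {"claw":20,"delta_pos":[-4.0,0,-0.6],"turn":0},
    {"claw":20,"delta_pos":[-4.0,0,-0.4],"turn":0},
    {"claw":20,"delta_pos":[-4.0,0,-0.2],"turn":0},
    {"claw":20,"delta_pos":[-4.0,0,0],"turn":0},
  ],
)

```text
clock: 16.65
eef_pos: [567.7, 151.9, 102.1]
tcp_rot: [-3.141, -0.003, 0.0]
contact_force: [3.1, -6.7, 2.2]
opening: 0.27
grasp_force: 19.7
```

Emit:
step_arm(
  motion=[
    {"claw":20,"delta_pos":[-2,0,0.1],"turn":0},
    {"claw":20,"delta_pos":[-2,0,0.1],"turn":0},
    {"claw":20,"delta_pos":[-2,0,0.2],"turn":0},
    {"claw":20,"delta_pos":[-2,0,0.2],"turn":0},
    {"claw":20,"delta_pos":[-2,0,0.3],"turn":0},
    {"claw":20,"delta_pos":[-2,0,0.3],"turn":0},
    {"claw":20,"delta_pos":[-2,0,0.4],"turn":0},
    {"claw":20,"delta_pos":[-2,0,0.4],"turn":0},
  ],
)

```text
clock: 17.32
eef_pos: [552.6, 152.0, 101.0]
tcp_rot: [-3.141, -0.005, 0.0]
contact_force: [1.3, -7.2, 7.8]
opening: 0.269
grasp_force: 19.5
```

Emit:
step_arm(
  motion=[
    {"claw":20,"delta_pos":[-1.9,0,0.5],"turn":0},
    {"claw":20,"delta_pos":[-1.9,0,0.5],"turn":0},
    {"claw":20,"delta_pos":[-1.9,0,0.6],"turn":0},
    {"claw":20,"delta_pos":[-1.9,0,0.6],"turn":0},
    {"claw":20,"delta_pos":[-1.9,0,0.7],"turn":0},
    {"claw":20,"delta_pos":[-1.9,0,0.7],"turn":0},
    {"claw":20,"delta_pos":[0,0,0],"turn":0},
  ],
)

```text
clock: 17.9
eef_pos: [540.6, 152.1, 97.6]
tcp_rot: [-3.141, -0.004, 0.0]
contact_force: [-1.9, -5.9, 12.1]
opening: 0.267
grasp_force: 20.1
```

Run:
```python
from h import *
g=grab_frame("side");e=sense();print(e["eef_pos"],e["contact_force"])
p=[571,151,45]
def rot(x,z,y,th): return [571+x*np.cos(th)+z*np.sin(th),151+y,45-x*np.sin(th)+z*np.cos(th)]
for th in(0,.1,.2,.3): print(th,proj(g,[rot(-82,42,40,th),rot(-82,0,40,th),rot(-2,42,40,th)]).round(1).tolist())
for r in range(205,245): print(r,''.join('O' if (p[0]>140 and 90<p[1] and p[2]<90) else 'w' if p.sum()>650 else '-' if np.ptp(p)<40 else '.' for p in g["img"][r,230:285].astype(int)))
```

```text
[540.59402942 152.07967721  97.59594943] [-2.10104808 -6.72162605 11.14799177]
0 [[266.3, 228.8], [266.1, 239.4], [241.4, 227.2]]
0.1 [[264.9, 226.7], [266.0, 237.4], [240.1, 227.1]]
0.2 [[263.2, 224.6], [265.7, 235.3], [238.8, 227.1]]
0.3 [[261.3, 222.7], [265.1, 233.3], [237.5, 227.3]]
205 .................--------------------------............
206 .................--------------------------............
207 .................--------------------------............
208 ...................--------.-----......................
209 .................OO-------............................-
210 .................OO-------.............................
211 .................OO------.........OO...................
212 .................OO-----..OOOOOOOOOO...................
213 .................OO-----.OOOOOOOOOOO...................
214 .............OOOOOO-----.OOOOOOOOOOO...................
215 ............OOOOOOO.---..OOOOOOOOOOO...................
216 ............OOOOOOOOOO..OOOOOOOOOOOOO..................
217 ............OOOOOOOOOOOOOOOOOOOOOOOOO..................
218 ...........OOOOOOOOO..OOOOO
[... 888 characters left out ...]
OOOOOOOOOOOOOOOOOOOO.www-...............
234 ...........OOOOOOOOOOOOOOOOOOOOOOOO.www-...............
235 ...........OOOOOOOOOOOOOOOOOOO.....wwww-...............
236 ............OOOOOOOO.........-..-.wwwww-...............
237 ...........-............-.--.-.--.wwwww-...............
238 ...........-----------....-.......wwww.-...............
239 ...........-----------------------....--...............
240 ...........-----------------------....--...............
241 ............----------------------...-.................
242 ............-------------------------..O...............
243 ............--------------------------OO...............
244 ............--------------------------O................
```

The guard is at about 0.15 rad. I continue slowly.

Emit:
step_arm(
  motion=[
    {"claw":20,"delta_pos":[-1.2,0,0.5],"turn":0},
    {"claw":20,"delta_pos":[-1.2,0,0.5],"turn":0},
    {"claw":20,"delta_pos":[-1.2,0,0.5],"turn":0},
    {"claw":20,"delta_pos":[-1.2,0,0.5],"turn":0},
    {"claw":20,"delta_pos":[-1.2,0,0.5],"turn":0},
    {"claw":20,"delta_pos":[0,0,0],"turn":0},
  ],
)

```text
clock: 18.45
eef_pos: [534.5, 152.1, 95.1]
tcp_rot: [-3.141, -0.004, -0.0]
contact_force: [-2.5, -6.1, 13.7]
opening: 0.269
grasp_force: 20.6
```

Emit:
step_arm(
  motion=[
    {"claw":20,"delta_pos":[-1,0,0.4],"turn":0},
    {"claw":20,"delta_pos":[-1,0,0.4],"turn":0},
    {"claw":20,"delta_pos":[0,0,0],"turn":0},
  ],
)

```text
clock: 18.7
eef_pos: [532.4, 152.1, 94.2]
tcp_rot: [-3.141, -0.003, 0.0]
contact_force: [-2.3, -6.4, 12.2]
opening: 0.269
grasp_force: 20.6
```

Emit:
step_arm(
  motion=[
    {"claw":20,"delta_pos":[-1,0,0.4],"turn":0},
    {"claw":20,"delta_pos":[-1,0,0.4],"turn":0},
    {"claw":20,"delta_pos":[0,0,0],"turn":0},
  ],
)

```text
clock: 18.95
eef_pos: [530.3, 152.1, 93.3]
tcp_rot: [-3.141, -0.003, -0.0]
contact_force: [-2.9, -5.7, 11.1]
opening: 0.269
grasp_force: 20.6
```

Run:
```python
from h import *
g=grab_frame("side");e=sense();print(e["eef_pos"],e["contact_force"],e["wrist_torque"])
g0=cv2.imread("pics/side0.png")[:,:,::-1]
for n in range(222,242): print(n,'  '.join(''.join('O' if (p[0]>140 and 90<p[1] and p[2]<90) else 'w' if p.sum()>650 else '-' if np.ptp(p)<40 else '.' for p in q[n,235:275].astype(int)) for q in(g0,g["img"])))
```

```text
[530.3032681  152.1215066   93.23593174] [-2.36643036 -6.47608689 10.5594337 ] [-1.02006969  0.09873753 -0.04630207]
222 .......OOOOOOOOOOOOOOOOOOOOOOOOOO.......  .......OOOOOOOOOOOOOOOOOOOOOOOOOO.......
223 .......OOOOOOOOOOOOOOOOOOOOOOOOOO.......  .......OOOOOOOOOOOOOOOOOOOOOOOOO........
224 .......OOOOOOOOOOOOOOOOOOOOOOOOOO.......  ......OOOOOOOOOOOOOOOOOOOOOOOOOO........
225 .......OOOOOOOOOOOOOOOOOOOOOOOOOO.......  ......OOOOOOOOOOOOOOOOOOOOOOOOOOO.O.....
226 ......OOOOOOOOOOOOOOOOOOOOOOOOO..--.....  ......OOOOOOOOOOOOOOOOOOOOOOOOO..-......
227 ......OOOOOOOOOOOOOOOOOOOOOOOOOO.ww.....  .....OOOOOOOOOOOOOOOOOOOOOOOOOO..ww.....
228 ......OOOOOOOOOOOOOOOOOOOOOOOOOO.ww.....  ......OOOOOOOOOOOOOOOOOOOOOOOOO.www.....
229 .......OOOOOOOOOOOOOOOOOOOOOOOO..ww.....  ......OOOOOOOOOOOOOOOOOOOOOOOOO.www.....
230 .......OOOOOOOOOOOOOOOOOOOOOOOO.........  .......OOOOOOOOOOOOOOOOOOOOOOOO.www.....
231 .......OOOOOOOOOOOOOOOOOOOOOOOO....O....  .......OOOOOOOOOOOOOOOOOOOOOOOO.ww.O....
232 .......OOOOOOOOOOOOOOOOOOOOOOOO.ww......  ......OOOOOOOOOOOOOOOOOOOOOOOOO.ww.O....
233 ......OOOOOOOOOOOOOOOOOOOOOOOOO.ww-.....  ......OOOOOOOOOOOOOOOOOOOOOOOOO.ww-.....
234 ......OOOOOOOOOOOOOOOOOOOOOOOOO.ww-.....  ......OOOOOOOOOOOOOOOOOOOOOOOOO.ww-.....
235 .......OOOOOOOOOOOOOOOOOOOOOOOO.ww-.....  .......OOOOOOOOOOOOOOOOOOOOOOOOwww-.....
236 .......OOOOOOOOOOOOOOOOOOOOOOOOwww-.....  .......OOOOOOOOOOOOOOOOOOOOOOOOwww-.....
237 ........OOOOOOOOOOOOOOOOOOOOOOOwww-.....  ......-.OOO....................www-.....
238 ......-----....................ww.-.....  ......-------..................ww.-.....
239 ......------------------------...--.....  ......------------------------...--.....
240 ......--------------------------.--.....  ......-------------------------..--.....
241 .......--------------------------.......  .......--------------------------.......
```

Nearly closed, about one pixel higher at the front than at the start. I continue in small steps until force builds.

Emit:
step_arm(
  motion=[
    {"claw":20,"delta_pos":[-0.8,0,0.4],"turn":0},
    {"claw":20,"delta_pos":[-0.8,0,0.4],"turn":0},
    {"claw":20,"delta_pos":[0,0,0],"turn":0},
  ],
)

```text
clock: 19.25
eef_pos: [528.7, 152.1, 92.4]
tcp_rot: [-3.141, -0.003, 0.0]
contact_force: [-2.8, -6.0, 9.6]
opening: 0.27
grasp_force: 20.6
```

Emit:
step_arm(
  motion=[
    {"claw":20,"delta_pos":[-0.8,0,0.4],"turn":0},
    {"claw":20,"delta_pos":[-0.8,0,0.4],"turn":0},
    {"claw":20,"delta_pos":[0,0,0],"turn":0},
  ],
)

```text
clock: 19.5
eef_pos: [527.0, 152.1, 91.5]
tcp_rot: [-3.141, -0.003, -0.0]
contact_force: [-1.7, -5.4, 10.3]
opening: 0.271
grasp_force: 20.6
```

Emit:
step_arm(
  motion=[
    {"claw":20,"delta_pos":[-0.8,0,0.4],"turn":0},
    {"claw":20,"delta_pos":[-0.8,0,0.4],"turn":0},
    {"claw":20,"delta_pos":[0,0,0],"turn":0},
  ],
)

```text
clock: 19.75
eef_pos: [525.3, 152.1, 90.7]
tcp_rot: [-3.141, -0.003, -0.0]
contact_force: [-2.4, -5.7, 9.4]
opening: 0.271
grasp_force: 20.6
```

Emit:
step_arm(
  motion=[
    {"claw":30,"delta_pos":[0,0,0],"turn":0},
    {"claw":45,"delta_pos":[0,0,0],"turn":0},
    {"claw":45,"delta_pos":[0,0,0],"turn":0},
    {"claw":45,"delta_pos":[0,0,0],"turn":0},
    {"claw":45,"delta_pos":[0,0,-25],"turn":0},
    {"claw":45,"delta_pos":[0,0,-30],"turn":0},
    {"claw":45,"delta_pos":[0,0,0],"turn":0},
  ],
)

```text
clock: 20.33
eef_pos: [527.3, 152.9, 148.4]
tcp_rot: [-3.139, -0.006, -0.0]
contact_force: [1.3, -0.4, -0.1]
opening: 0.526
grasp_force: 0.0
```

Run:
```python
from h import *
g=grab_frame("side");e=sense();print(e["eef_pos"],e["contact_force"])
g0=cv2.imread("pics/side0.png")[:,:,::-1]
for n in range(206,240): print(n,'  '.join(''.join('O' if (p[0]>140 and 90<p[1] and p[2]<90) else 'w' if p.sum()>650 else '-' if np.ptp(p)<40 else '.' for p in q[n,235:275].astype(int)) for q in(g0,g["img"])))
```

```text
[526.45871947 152.64586916 146.46580669] [ 0.36769401 -0.1946514  -0.5082109 ]
206 ................----------------------..  ................----------------------..
207 ................----------------------..  ................----------------------..
208 .................OO.--------............  ................--..-.------............
209 .................OO.....................  ........................................
210 ................OOO.....................  ........................................
211 ................OOO.....................  ........................................
212 ................OOO.....................  ........................................
213 .................O......................  ........................................
214 ..........OOOOOOOO.OOOOOOOOOOOOOO.......  ..........OOOOOOOO..OOO.................
215 .........OOOOOOOOOOOOOOOOOOOOOOOOO......  .........OOOOOOOOOOOOOOOOOOOOOOOOO......
216 .........OOOOOOOOOOOOOOOOOOOOOOOOO......  .........OOOOOOOOO.OOOOOOOOOOOOOOO......
217 .........OOOOOOOOOOOOOOOOOOOOOOOOO......  .........OOOOOOOOO
[... 1236 characters left out ...]
....
232 .......OOOOOOOOOOOOOOOOOOOOOOOO.ww......  .......OOOOOOOOOOOOOOOOOOOOOOOO.ww.O....
233 ......OOOOOOOOOOOOOOOOOOOOOOOOO.ww-.....  ......O.OOOOOOOOOOOOOOOOOOOOOOO.ww-.....
234 ......OOOOOOOOOOOOOOOOOOOOOOOOO.ww-.....  ........OOOOOOOOOOOOOOOOOOOOOOO.ww-.....
235 .......OOOOOOOOOOOOOOOOOOOOOOOO.ww-.....  ........OOOOOOOOOOOOOOOOOOOOOOO..w-.....
236 .......OOOOOOOOOOOOOOOOOOOOOOOOwww-.....  ......OOOOOOOOOOOOOOOOOOOOOOOOO..w-.....
237 ........OOOOOOOOOOOOOOOOOOOOOOOwww-.....  ........OOOOOOOOOOOOOOOOOOOOOOO...-.....
238 ......-----....................ww.-.....  ......----.......................--.....
239 ......------------------------...--.....  ......-----------------------....--.....
```

The silhouette now matches the closed one. To be sure, I close the fingers and press the hood's front edge lightly, watching the force.

Emit:
step_arm(
  motion=[
    {"claw":0,"delta_pos":[-16,0,0],"turn":0},
    {"claw":0,"delta_pos":[-16,0,0],"turn":0},
    {"claw":0,"delta_pos":[0,0,0],"turn":0},
    {"claw":0,"delta_pos":[0,0,0],"turn":0},
    {"claw":0,"delta_pos":[0,0,0],"turn":0},
    {"claw":0,"delta_pos":[0,0,20],"turn":0},
    {"claw":0,"delta_pos":[0,0,20],"turn":0},
    {"claw":0,"delta_pos":[0,0,10],"turn":0},
  ],
)

```text
clock: 21.05
eef_pos: [492.3, 151.6, 91.9]
tcp_rot: [3.141, 0.001, -0.0]
contact_force: [-0.2, -0.2, -0.6]
opening: -0.001
grasp_force: 0.0
```

Emit:
step_arm(
  motion=[
    {"claw":0,"delta_pos":[0,0,4],"turn":0},
    {"claw":0,"delta_pos":[0,0,4],"turn":0},
    {"claw":0,"delta_pos":[0,0,3],"turn":0},
    {"claw":0,"delta_pos":[0,0,0],"turn":0},
    {"claw":0,"delta_pos":[0,0,0],"turn":0},
  ],
)

```text
clock: 21.47
eef_pos: [492.8, 151.9, 83.2]
tcp_rot: [-3.141, -0.001, -0.0]
contact_force: [-0.2, -0.0, -1.1]
opening: 0.005
grasp_force: 0.0
```

Emit:
step_arm(
  motion=[
    {"claw":0,"delta_pos":[0,0,1],"turn":0},
    {"claw":0,"delta_pos":[0,0,1],"turn":0},
    {"claw":0,"delta_pos":[0,0,1],"turn":0},
    {"claw":0,"delta_pos":[0,0,0],"turn":0},
  ],
)

```text
clock: 21.8
eef_pos: [492.4, 151.8, 79.8]
tcp_rot: [-3.142, -0.0, -0.0]
contact_force: [0.1, -0.2, -0.2]
opening: -0.001
grasp_force: 0.0
```

Emit:
step_arm(
  motion=[
    {"claw":0,"delta_pos":[0,0,1],"turn":0},
    {"claw":0,"delta_pos":[0,0,1],"turn":0},
    {"claw":0,"delta_pos":[0,0,1],"turn":0},
    {"claw":0,"delta_pos":[0,0,0],"turn":0},
  ],
)

```text
clock: 22.13
eef_pos: [492.2, 151.7, 76.5]
tcp_rot: [3.141, 0.0, -0.0]
contact_force: [-0.5, 0.8, 0.1]
opening: -0.006
grasp_force: 0.0
```

Emit:
step_arm(
  motion=[
    {"claw":0,"delta_pos":[0,0,1],"turn":0},
    {"claw":0,"delta_pos":[0,0,1],"turn":0},
    {"claw":0,"delta_pos":[0,0,0],"turn":0},
  ],
)

```text
clock: 22.38
eef_pos: [492.3, 151.8, 74.6]
tcp_rot: [3.142, 0.0, -0.0]
contact_force: [0.9, 0.7, -0.5]
opening: 0.002
grasp_force: 0.0
```

Emit:
step_arm(
  motion=[
    {"claw":0,"delta_pos":[0,0,1],"turn":0},
    {"claw":0,"delta_pos":[0,0,1],"turn":0},
    {"claw":0,"delta_pos":[0,0,0],"turn":0},
  ],
)

```text
clock: 22.63
eef_pos: [492.3, 151.8, 72.6]
tcp_rot: [3.142, 0.0, -0.0]
contact_force: [-0.0, -0.8, -0.8]
opening: -0.002
grasp_force: 0.0
```

Emit:
step_arm(
  motion=[
    {"claw":0,"delta_pos":[0,0,1],"turn":0},
    {"claw":0,"delta_pos":[0,0,1],"turn":0},
    {"claw":0,"delta_pos":[0,0,0],"turn":0},
  ],
)

```text
clock: 22.88
eef_pos: [492.3, 151.8, 70.6]
tcp_rot: [3.142, 0.0, -0.0]
contact_force: [-0.8, -0.4, 0.1]
opening: -0.001
grasp_force: 0.0
```

Emit:
step_arm(
  motion=[
    {"claw":0,"delta_pos":[0,0,1],"turn":0},
    {"claw":0,"delta_pos":[0,0,1],"turn":0},
    {"claw":0,"delta_pos":[0,0,0],"turn":0},
  ],
)

```text
clock: 23.13
eef_pos: [492.3, 151.8, 68.6]
tcp_rot: [3.142, 0.0, -0.0]
contact_force: [0.8, 0.3, -0.4]
opening: -0.0
grasp_force: 0.0
```

Emit:
step_arm(
  motion=[
    {"claw":0,"delta_pos":[0,0,1],"turn":0},
    {"claw":0,"delta_pos":[0,0,1],"turn":0},
    {"claw":0,"delta_pos":[0,0,0],"turn":0},
  ],
)

```text
clock: 23.38
eef_pos: [492.2, 151.8, 66.6]
tcp_rot: [3.142, 0.0, -0.0]
contact_force: [0.2, 0.0, 0.1]
opening: -0.0
grasp_force: 0.0
```

Emit:
step_arm(
  motion=[
    {"claw":0,"delta_pos":[0,0,1],"turn":0},
    {"claw":0,"delta_pos":[0,0,1],"turn":0},
    {"claw":0,"delta_pos":[0,0,0],"turn":0},
  ],
)

```text
clock: 23.63
eef_pos: [492.4, 151.8, 65.4]
tcp_rot: [-3.142, 0.0, -0.0]
contact_force: [-3.6, -0.7, 9.7]
opening: -0.0
grasp_force: 5.4
```

Run:
```python
from h import *
g=grab_frame("side");e=sense();print(e["eef_pos"],e["contact_force"])
print(proj(g,[[488.5,191,87],[488.5,111,87],[492,152,87],[492,152,67]]).round(1).tolist())
for n in range(200,240): print(n,''.join('O' if (p[0]>140 and 90<p[1] and p[2]<90) else 'w' if p.sum()>650 else '-' if np.ptp(p)<40 else '.' for p in g["img"][n,235:285].astype(int)))
```

```text
[492.36150961 151.8062695   65.44986007] [-3.2456102  -0.92725304 10.4154697 ]
[[266.5, 228.8], [268.6, 215.0], [266.4, 221.8], [266.4, 226.8]]
200 ...............-----------------------.O..........
201 ...............-----------------------............
202 ................----------------------............
203 ................----------------------............
204 ................----------------------............
205 ................----------------------............
206 ................----------------------............
207 ................----------------------............
208 ................--.O.----------------.............
209 ...................O......----------.............-
210 ..................OOO......--------...............
211 ..................OO.......--------...............
212 ..................OO.......--------...............
213 ..................OO.......--------...............
214 ...........OOOOO............-------...............
215 ..........OOOOOOOOO.OOOOOOOO.------...............
216 ..........OOOOOOOOOOOOOOOOOOO.----................
217 .........OOOOOOOO
[... 543 characters left out ...]
OOOOOOOOOOOOOOOOOOOOOOO.-...............
228 .......OOOOOOOOOOOOOOOOOOOOOOOOO..-...............
229 .......OOOOOOOOOOOOOOOOOOOOOOOOO..-...............
230 .......OOOOOOOOOOOOOOOOOOOOOOOOO.--O..............
231 .......OOOOOOOOOOOOOOOOOOOOOOOOO.--...............
232 .......OOOOOOOOOOOOOOOOOOOOOOOOO.--...............
233 ......O.OOOOOOOOOOOOOOOOOOOOOOOO.--...............
234 ........OOOOOOOOOOOOOOOOOOOOOOOO.--...............
235 ........OOOOOOOOOOOOOOOOOOOOOOOO.--...............
236 .......OOOOOOOOOOOOOOOOOOOOOOOOO.--...............
237 ........OOOOOOOOOOOOOOOOOOOOOOOO.--...............
238 ......----..........OOOOOOOOOOOO.--...............
239 ......-------------------........--...............
```

Hard contact: 10 N within 1 mm and no travel, so the guard is fully closed. I withdraw and check the rest numerically.

Emit:
step_arm(
  motion=[
    {"claw":0,"delta_pos":[0,0,-10],"turn":0},
    {"claw":0,"delta_pos":[0,0,-30],"turn":0},
    {"claw":0,"delta_pos":[0,0,-40],"turn":0},
    {"claw":0,"delta_pos":[0,0,-40],"turn":0},
    {"claw":0,"delta_pos":[-20,0,-20],"turn":0},
    {"claw":0,"delta_pos":[0,0,0],"turn":0},
    {"claw":0,"delta_pos":[0,0,0],"turn":0},
  ],
)

```text
clock: 24.27
eef_pos: [472.8, 152.1, 206.5]
tcp_rot: [-3.141, -0.003, 0.0]
contact_force: [-0.8, -0.1, -0.7]
opening: 0.002
grasp_force: 0.0
```

Run:
```python
from h import *
g=grab_frame("side")["img"].astype(int);a=cv2.imread("pics/side0.png")[:,:,::-1].astype(int)
d=(np.abs(g-a).max(2)>60)
for n,(r0,r1,c0,c1) in dict(amber=(205,255,235,275),green=(170,210,245,280),platter=(275,355,200,300),torch=(200,220,190,230),jar=(145,175,275,295)).items(): print(n,d[r0:r1,c0:c1].sum(),(r1-r0)*(c1-c0))
print(np.argwhere(d[205:255,235:275])[:40].tolist() if d[205:255,235:275].sum()<200 else '',sense()["clock"],sense()["contact_force"])
```

```text
amber 101 2000
green 130 1400
platter 681 8000
torch 0 800
jar 177 600
[[3, 17], [3, 18], [4, 16], [4, 17], [4, 18], [4, 19], [4, 20], [5, 16], [5, 17], [5, 19], [5, 20], [6, 16], [6, 17], [6, 19], [7, 16], [7, 17], [7, 19], [9, 31], [9, 32], [10, 9], [10, 19], [10, 20], [10, 25], [10, 26], [10, 27], [10, 28], [10, 29], [10, 30], [10, 31], [10, 32], [10, 33], [11, 9], [11, 33], [11, 34], [12, 34], [13, 8], [13, 33], [14, 33], [15, 8], [15, 33]] 24.3167 [ 0.22555429 -0.71934874 -0.2778518 ]
```

Run:
```python
from h import *
f=grab_frame("side");g=f["img"].astype(np.uint8);a=cv2.imread("pics/side0.png")[:,:,::-1].astype(np.uint8)
print(proj(f,[[534.5,151,129],[534.5,151,87],[488.5,191,87],[488.5,191,45]]).round(1).tolist())
for nm,q in(("before",a),("now",g)):
    for r in(208,210,212): print(nm,r,q[r,248:260,1].tolist())
for n,(r0,r1,c0,c1) in dict(cup=(288,330,220,252),bell=(322,337,246,260),key=(303,318,250,290),fob=(286,300,245,262),jar=(150,174,279,291),green=(175,210,248,275)).items():
    t=a[r0:r1,c0:c1];s=g[r0-6:r1+6,c0-6:c1+6];m=cv2.matchTemplate(s,t,cv2.TM_CCOEFF_NORMED);_,v,_,l=cv2.minMaxLoc(m);print(n,round(v,2),l[0]-6,l[1]-6)
```

```text
[[253.5, 210.0], [253.6, 220.8], [266.5, 228.8], [266.3, 239.4]]
before 208 [32, 27, 43, 79, 121, 122, 89, 78, 80, 81, 76, 79]
before 210 [35, 34, 33, 94, 174, 158, 54, 16, 19, 17, 18, 19]
before 212 [33, 29, 43, 113, 146, 103, 49, 32, 27, 34, 33, 36]
now 208 [34, 28, 45, 78, 100, 104, 94, 81, 75, 79, 74, 74]
now 210 [35, 39, 24, 10, 41, 139, 169, 106, 28, 16, 19, 18]
now 212 [34, 40, 31, 32, 66, 145, 151, 65, 33, 35, 36, 29]
cup 1.0 0 0
bell 1.0 0 0
key 1.0 0 0
fob 0.9 0 0
jar 0.94 0 0
green 0.92 0 0
```

The paddle is at column 253.7, where a closed guard should put it (253.5), and the other objects haven't moved. Handing in.

```bash
python3 -c "
from rig import *
print(sign_off())"
```

```text
the job is handed in; nothing more can be done
None
```

The amber switch is on and its guard is fully closed again, handed in at about 24 s; the green switch, turntable items, jar and torch show no movement (my first toggle push passed over it, and I viewed 11 pictures, one over the limit of 10).

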